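Put the calibration weight kit right

ROBOT

A 6-joint arm with a two-finger parallel gripper is mounted at the origin on a cart in front of the work surface, level with it; the furniture and walls round the work are solid. World frame = base frame: x ahead of the robot, y to its left, z up, the work surface at z = 0. Lengths are in m, angles in rad, forces in N, time in s.
With the tool pointing down it reaches from about 0.4 to 0.825 m from the base axis. Payload 7 kg.
Tool frame: the origin (TCP) lies at the very end of the fingers, on their centre line; the grasp point (between the pads) lies 19 mm behind it (hold_point_z is the distance from the TCP to the grasp point, in m); z points along the fingers, y is the line along which they close (so a half turn about z gives the same grasp; the last joint's range is limited). The gripper opens to 88 mm and grips with 3 to 60 N. Pads are 19 mm wide; open, the fingers measure 130 mm over their backs; the gripper's body (78 mm by 193 mm) begins 47 mm behind the grasp point.
Start: joints at [1.442, 0.359, 0.012, 0, -1.224, -0.288], TCP at [0.273, 0.617, 0.227] pointing down, gripper open.
Joint ranges: [-3.07, 3.07], [-1.43, 2.12], [-1.02, 1.25], [-3.03, 1.67], [-3.05, -0], [-3.03, 3.03]. Speed limits (rad/s): [2.39, 2.39, 3.01, 3.14, 3.14, 3.14].

INTERFACE

Orientations are given as a rotation vector (axis times angle).
In Python, from rig import sense, grab_frame, get_calibration, job_done, hold_point_z gives the robot as it stands.
- The arm moves only by the tool apply_moves, never from a script. Its arguments are lists of equal length, an entry for each row: "offset": the shift along the tool's x, y, z in mm, a list of three; "delta_rot": the turn, a rotation vector about the tool's x, y, z in rad, a list of three; "gripper": the opening, from -1 (shut) to 1 (fully open). A call has 1 to 12 rows; each row is the pose to reach, as a shift and turn from the pose commanded when the call began, along the tool's axes at that moment; what a row does not reach only later rows make up. A row lasts 1/8 s, in which the tool goes at most 62.5 mm and 10.7 degrees, less where a joint would pass 70% of its speed; a pose out of reach is approached as far as the arm can. A call with a gripper value outside its range is refused whole. The fingers move at their own pace and stop on an object; "force" is the grip in N (left out, the last holds). Time passes only in rows, so rows that repeat a pose let the fingers close. It gives the time, the measured TCP pose, the force, the opening and the grip force at its end, in the units of the state.
- sense(): the state, without advancing time (a new reading comes with each control period).
- grab_frame(name): name is "side" or "top" or "wrist"; returns (picture, depth): 480x640x3 uint8, blue, green, red; 480x640 float32, m along the optical axis (not along the pixel's ray), 0 where there is no reading.
- get_calibration(name): a dict with "fx", "fy", "cx", "cy" (pixels), "position" and "rotation" of the camera in the world. Camera axes: x right, y down, z forward; pixel columns grow to the right and rows downward; lengths in m; the calibration is good to about 2 mm. A picture is of the moment at which its call begins: read the wrist's pose just before it. get_calibration takes no time and is no camera call; for the wrist camera it gives the pose at the moment of the call.
- job_done(): hands the job in; it is judged then, once.
The state is a dict: "time": time; "joint_pos": joint angles; "qvel": joint speeds; "tau": joint torques, N m; "position": TCP position; "ee_rot": TCP orientation; "contact_force": force on the tool from outside, world axes, zero at the start; "torque": the same for the moment, N m; "grip_width": finger opening in m; "gripper_force": force on a finger pad.
Only numpy, scipy, OpenCV 4.12 (cv2) and the standard library are available. Lean on these libraries where they do the work, as an engineer would, in place of code of your own. Each camera call takes 0.05 s, during which the arm holds its last target. There are 200 camera calls.

TASK

The kit (the tray with three bays) should hold one large, one middle and one small knobbed brass calibration weight, but one bay holds a brass part that is no weight. Move that wrong part to an empty bay of the stock (the tray with four bays) and stand the missing size of weight from the stock upright in the kit's freed bay, so that everything not belonging to the kit ends up standing in the stock. Set the pieces down on the recess floors rather than dropping them, knock none over, and leave the timer, tweezers and glass dish where they are.

Things in the scene. Friction and masses are not known exactly. Their poses are not given: they have to be found in the camera images.
- kit: the kit: low fixed steel tray with one row of THREE bay blocks, 62 mm (x, across the row) by 162 mm (y, along the row); origin at the centre of its underside on the bench
- stock: the stock: low fixed steel tray with one row of FOUR bay blocks, 62 mm (x, across the row) by 212 mm (y, along the row); one of the four bays starts empty; origin at the centre of its underside on the bench
- kit_bay_1: wooden bay block of the kit tray, fixed, 50x50 mm, top 14 mm above its own underside, with a round recess 36 mm wide and 10 mm deep; origin at the centre of its underside, so the recess floor is at 4 mm above the origin and the recess centre is straight above it. x across the row, y along the row of bays (row pitch 50 mm; bay numbers are in no fixed order)
- kit_bay_2: wooden bay block of the kit tray, fixed, 50x50 mm, top 14 mm above its own underside, with a round recess 36 mm wide and 10 mm deep; origin at the centre of its underside, so the recess floor is at 4 mm above the origin and the recess centre is straight above it. x across the row, y along the row of bays (row pitch 50 mm; bay numbers are in no fixed order)
- kit_bay_3: wooden bay block of the kit tray, fixed, 50x50 mm, top 14 mm above its own underside, with a round recess 36 mm wide and 10 mm deep; origin at the centre of its underside, so the recess floor is at 4 mm above the origin and the recess centre is straight above it. x across the row, y along the row of bays (row pitch 50 mm; bay numbers are in no fixed order)
- stock_bay_1: wooden bay block of the stock tray, fixed, 50x50 mm, top 14 mm above its own underside, with a round recess 36 mm wide and 10 mm deep; origin at the centre of its underside, so the recess floor is at 4 mm above the origin and the recess centre is straight above it. x across the row, y along the row of bays (row pitch 50 mm; bay numbers are in no fixed order)
- stock_bay_2: wooden bay block of the stock tray, fixed, 50x50 mm, top 14 mm above its own underside, with a round recess 36 mm wide and 10 mm deep; origin at the centre of its underside, so the recess floor is at 4 mm above the origin and the recess centre is straight above it. x across the row, y along the row of bays (row pitch 50 mm; bay numbers are in no fixed order)
- stock_bay_3: wooden bay block of the stock tray, fixed, 50x50 mm, top 14 mm above its own underside, with a round recess 36 mm wide and 10 mm deep; origin at the centre of its underside, so the recess floor is at 4 mm above the origin and the recess centre is straight above it. x across the row, y along the row of bays (row pitch 50 mm; bay numbers are in no fixed order)
- stock_bay_4: wooden bay block of the stock tray, fixed, 50x50 mm, top 14 mm above its own underside, with a round recess 36 mm wide and 10 mm deep; origin at the centre of its underside, so the recess floor is at 4 mm above the origin and the recess centre is straight above it. x across the row, y along the row of bays (row pitch 50 mm; bay numbers are in no fixed order)
- large_weight: brass calibration weight: a round body with a narrower knob on top, 25 mm diameter, 44 mm tall overall, standing upright; origin at the centre of its underside, z up the axis. May start in the kit or in the stock
- middle_weight: brass calibration weight: a round body with a narrower knob on top, 20 mm diameter, 36 mm tall overall, standing upright; origin at the centre of its underside, z up the axis. May start in the kit or in the stock
- small_weight: brass calibration weight: a round body with a narrower knob on top, 17 mm diameter, 30 mm tall overall, standing upright; origin at the centre of its underside, z up the axis. May start in the kit or in the stock
- spare_middle_weight: a second middle weight, identical in make to middle_weight (brass, knob on top, 20 mm diameter, 36 mm tall); starts in the stock; origin at the centre of its underside, z up the axis
- spacer: plain round brass spacer pin without a knob, 20 mm diameter, 36 mm tall, standing upright, with two shallow turned grooves; it is not a weight. May start in the kit or in the stock; origin at the centre of its underside, z up the axis
- hex_plug: brass screw plug standing on its hexagonal head: head 22 mm across flats (25 mm across corners), 12 mm tall, then an 18 mm collar 2 mm tall, then a plain round shank 16 mm in diameter up to 34 mm; it is not a weight. May start in the kit or in the stock; origin at the centre of the head's underside, z up the axis
- timer: bystander, not to be disturbed: white timer lying flat, 52x60x19 mm, origin at the centre of its underside
- tweezers: bystander, not to be disturbed: steel tweezers, 126 mm long along their x, 11 mm wide, 7 mm tall, origin at the centre of the underside
- petri_dish: bystander, not to be disturbed: shallow round glass dish, 60 mm diameter, 12 mm tall, origin at the centre of its underside
Things that resemble listed ones, but are neither listed nor needed, are in the scene too. Leave any grey or red look-alike of the large_weight alone.

How it is judged:
By the outcome, as a careful person would: the job done as asked, in the order asked, and still so for the second after the job is handed in, with the robot touching nothing.
It also fails if it takes over 53 s, if anything falls off the work surface, if the arm or the gripper's body presses on something with over 40 N, if the wrist force passes 120 N, or if a joint passes its speed limit or range.

## Working session

There is one attempt and no reset: what is moved stays moved. The work goes in short steps, Python scripts to look and compute and a tool call to move; the robot and the scene stay as the last step left them, time stands still between calls to the robot, and variables do not carry over. Pictures are saved under pics/ and viewed, at most 10 in all, crops included, and the job is handed in when it is done.

Besides the shell and the picture viewer there is one more tool, called by a JSON object that holds its "api" and its "payload". apply_moves: Moves the arm, as the interface text tells. Its arguments: {"type":"object","properties":{"offset":{"type":"array","items":{"type":"array","items":{"type":"number"}}},"delta_rot":{"type":"array","items":{"type":"array","items":{"type":"number"}}},"gripper":{"type":"array","items":{"type":"number"}},"force":{"type":"number"}},"required":["offset","delta_rot","gripper"]}

```bash
mkdir -p pics
python3 - <<'E'
from rig import *
import cv2,numpy as np
s=sense(); print(s['time'],s['position'],s['ee_rot'],s['grip_width'],hold_point_z)
for n in('top','side'):
    p,d=grab_frame(n); c=get_calibration(n); print(n,c)
    cv2.imwrite(f'pics/{n}0.png',p); np.savez(f'{n}0.npz',p=p,d=d,K=[c['fx'],c['fy'],c['cx'],c['cy']],t=c['position'],R=c['rotation'])
E
```

```text
0.0 [0.27308978 0.61675669 0.22562312] [ 3.07196454e+00 -6.49726682e-01 -2.53040329e-04] 0.08752521834780264 0.0188
top {'fx': 523.5681195451754, 'fy': 523.5681195451754, 'cx': 319.1986689253041, 'cy': 240.24305292084287, 'position': array([0.42613785, 0.03687237, 1.08435232]), 'rotation': array([-2.16403649,  2.10136031, -0.16888412])}
side {'fx': 454.7647559869736, 'fy': 454.7647559869736, 'cx': 321.16201942645614, 'cy': 242.3491602058742, 'position': array([0.5308243 , 0.82464429, 0.35985645]), 'rotation': array([-0.15077506,  2.56669494, -1.74957319])}
```

View pics/top0.png

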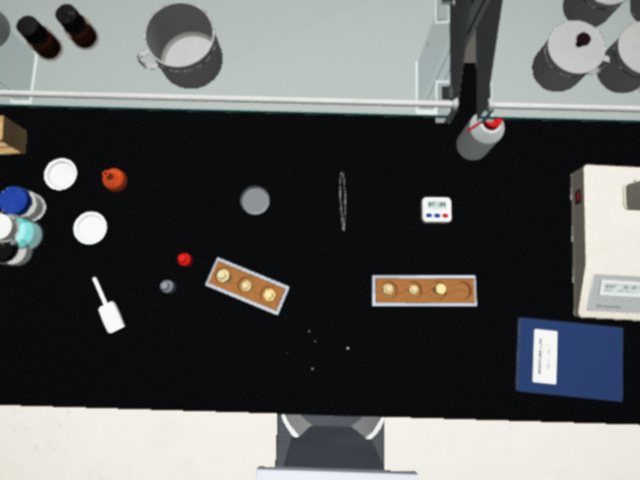

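View pics/side0.png

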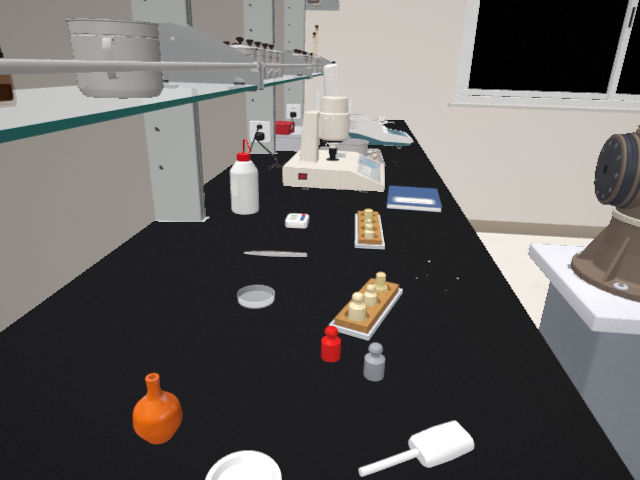

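The top view shows the kit with pieces at about (223,275), (246,286) and (269,295). The stock has pieces at (389,289), (415,289) and (441,289), and its bay at (466,289) is empty. The grey (167,286) and red (184,259) look-alikes stand outside the trays. Next I'll take close crops and fit the trays.

```bash
cat > h.py <<'E'
import numpy as np,cv2
from scipy.spatial.transform import Rotation as Ro
def load(n):
    f=np.load(n+'.npz'); return f['p'],f['d'],f['K'],f['t'],Ro.from_rotvec(f['R']).as_matrix()
def cloud(d,K,t,R):
    v,u=np.mgrid[:d.shape[0],:d.shape[1]]
    c=np.stack([(u-K[2])/K[0]*d,(v-K[3])/K[1]*d,d],-1)
    return c@R.T+t
def ray(u,v,z,K,t,R):
    r=R@np.array([(u-K[2])/K[0],(v-K[3])/K[1],1]); return t+r*(z-t[2])/r[2]
E
python3 - <<'E'
from h import *
p,d,K,t,R=load('top0'); P=cloud(d,K,t,R)
ps=load('side0')[0]
a=cv2.resize(p[250:320,200:295],(400,295),interpolation=3)
b=cv2.resize(p[265:315,368:482],(400,175),interpolation=3)
c=cv2.resize(ps[260:340,325:410],(400,376),interpolation=3)
e=cv2.resize(ps[200:255,345:395],(400,440),interpolation=3)
im=np.zeros((600,800,3),np.uint8); im[:295,:400]=a; im[:175,400:]=b; im[300:600,:320]=cv2.resize(c,(320,300)); im[180:600,400:780]=cv2.resize(e,(380,420)); cv2.imwrite('pics/crop1.png',im)
for nm,(u0,u1,v0,v1) in dict(kit=(200,295,250,320),stock=(365,485,268,312)).items():
    m=np.zeros(d.shape,bool); m[v0:v1,u0:u1]=1
    m&=(p.max(2)>60)
    cs,_=cv2.findContours(m.astype(np.uint8),0,2); r=cv2.minAreaRect(max(cs,key=cv2.contourArea)); print(nm,r)
    bx=cv2.boxPoints(r); W=np.array([ray(*q,0.006,K,t,R)[:2] for q in bx]); print(W.round(4),W.mean(0),np.linalg.norm(np.diff(W,axis=0),axis=1))
    z=P[...,2]; print(np.percentile(z[m],[1,10,50,90,99]).round(4))
    q=m&(z>0.023)
    n,l,_,_=cv2.connectedComponentsWithStats(q.astype(np.uint8))
    for i in range(1,n):
        k=l==i
        if k.sum()>8: print(k.sum(),np.argwhere(k).mean(0)[::-1],P[k].mean(0).round(4),z[k].max().round(4))
print('bench z',np.median(P[330:380,350:450,2]))
E
```

```text
kit ((246.9141845703125, 285.50592041015625), (80.84615325927734, 33.0), 22.61986541748047)
[[0.504  0.2822]
 [0.568  0.26  ]
 [0.5079 0.1023]
 [0.4452 0.1258]] [0.50624882 0.19259935] [0.06775044 0.16870531 0.06703501]
[-0.0034  0.0022  0.0152  0.0256  0.0522]
129 [223.10077519 275.48062016] [0.5204 0.2327 0.0575] 1.0844
79 [246.18987342 285.63291139] [0.5025 0.1875 0.0484] 1.0844
60 [268.71666667 294.56666667] [0.4868 0.1431 0.0394] 0.0489
stock ((424.0, 290.0), (32.0, 106.0), 90.0)
[[ 0.5372 -0.0628]
 [ 0.5436 -0.2813]
 [ 0.478  -0.28  ]
 [ 0.4716 -0.0636]] [ 0.5075935  -0.17192703] [0.21863019 0.06564093 0.2164633 ]
[-0.0023  0.0023  0.0137  0.0213  0.0457]
76 [387.68421053 288.92105263] [ 0.5052 -0.0937  0.0355] 0.0491
101 [439.71287129 288.98019802] [ 0.5077 -0.1963  0.0414] 0.0503
54 [413.5        289.59259259] [ 0.5057 -0.1459  0.0319] 0.0404
bench z 0.00016144416255103877
```

View pics/crop1.png

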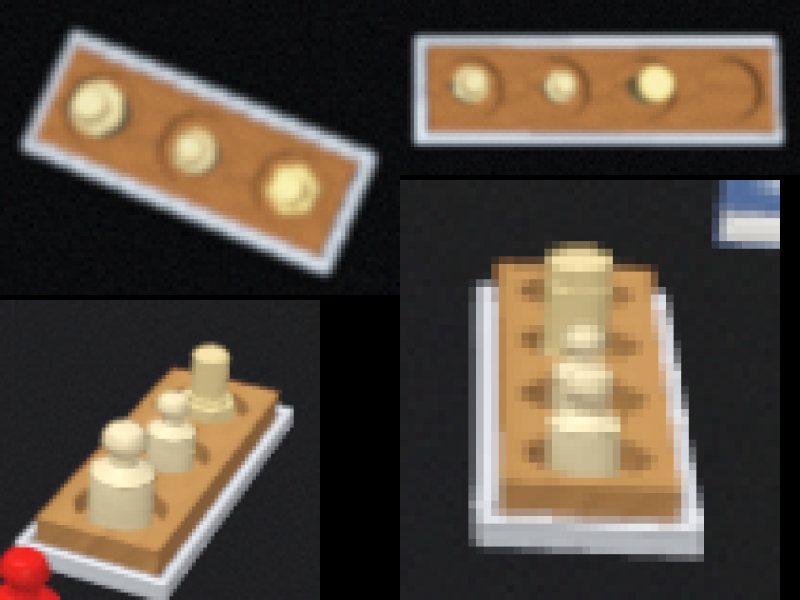

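The close crop lists these candidates:
- **Kit:** large weight (223,275), a knobbed weight (246,286) and the hex plug (269,295). The plug has a plain shank on a wide head, so it is the wrong part.
- **Stock:** a larger knobbed weight (389,289), a smaller knobbed weight (415,289), the plain spacer (441,289) and the empty bay (466,289).
- **Outside the trays:** the grey and red look-alikes.

The missing size is probably small, at (415,289). I'll check that with the wrist camera while moving over the kit.

```bash
cat >> h.py <<'E'
def plan(x,y,z,yawclose):
    "yawclose: direction (deg) of tool y in world"
    from rig import sense
    s=sense(); R0=Ro.from_rotvec(s['ee_rot']).as_matrix()
    best=None
    for a in(yawclose,yawclose+180):
        a=np.radians(a); ty=np.array([np.cos(a),np.sin(a),0]); tz=np.array([0,0,-1.]); T=np.stack([np.cross(ty,tz),ty,tz],1)
        r=Ro.from_matrix(R0.T@T).as_rotvec()
        if best is None or np.linalg.norm(r)<np.linalg.norm(best): best=r
    print('off mm',(R0.T@(np.array([x,y,z])-s['position'])*1000).round(1),'rot',best.round(3),'j6',s['joint_pos'][5].round(2),'t',s['time'],'pos',s['position'].round(4),'F',s['contact_force'].round(1),'yaw',np.degrees(np.arctan2(R0[1,1],R0[0,1])).round(1))
E
python3 - <<'E'
from h import *
from rig import get_calibration,sense
plan(0.46,0.15,0.24,-20.7)
c=get_calibration('wrist'); s=sense(); R0=Ro.from_rotvec(s['ee_rot']).as_matrix()
print(R0.round(3)); print('cam in tool',R0.T@(c['position']-s['position']), (R0.T@Ro.from_rotvec(c['rotation']).as_matrix()).round(2))
E
```

```text
off mm [359.9 351.2 -13.7] rot [ 1.000e-03 -1.000e-03  1.515e+00] j6 -0.29 t 0.1 pos [0.2731 0.6168 0.2257] F [-0.1 -0.1  0.7] yaw -113.9
[[ 0.914 -0.405 -0.   ]
 [-0.405 -0.914 -0.001]
 [ 0.     0.001 -1.   ]]
cam in tool [ 0.07497585 -0.00055165 -0.15682366] [[-0.   -0.96 -0.28]
 [ 1.   -0.   -0.  ]
 [ 0.   -0.28  0.96]]
```

{"api": "apply_moves", "payload": {"offset": [[39,35,-1],[77,69,-3],[116,104,-4],[155,139,-6],[193,174,-7],[232,208,-8],[271,243,-10],[309,278,-11],[348,312,-13],[387,347,-14],[387,347,-14],[387,347,-14]], "delta_rot": [[0,0,0.15],[0,0,0.3],[0,0,0.45],[0,0,0.61],[0,0,0.76],[0,0,0.91],[0,0,1.06],[0,0,1.21],[0,0,1.36],[0,0,1.515],[0,0,1.515],[0,0,1.515]], "gripper": [1,1,1,1,1,1,1,1,1,1,1,1]}}

```text
time: 1.6
position: [0.4865, 0.143, 0.2403]
ee_rot: [1.786, -2.584, -0.0]
contact_force: [-0.0, 0.0, -0.2]
grip_width: 0.0877
gripper_force: 0.0
```

```bash
cat >> h.py <<'E'
def shot(n):
    from rig import grab_frame,get_calibration
    c=get_calibration('wrist'); p,d=grab_frame('wrist')
    cv2.imwrite(f'pics/{n}.png',p); np.savez(n+'.npz',p=p,d=d,K=[c['fx'],c['fy'],c['cx'],c['cy']],t=c['position'],R=c['rotation'])
def blobs(n,lo,x0,x1,y0,y1):
    p,d,K,t,R=load(n); P=cloud(d,K,t,R); z=P[...,2]
    m=(d>0)&(z>lo)&(z<.075)&(P[...,0]>x0)&(P[...,0]<x1)&(P[...,1]>y0)&(P[...,1]<y1)
    N,l,_,_=cv2.connectedComponentsWithStats(m.astype(np.uint8))
    for i in range(1,N):
        k=l==i
        if k.sum()<60: continue
        top=np.percentile(z[k],97); kk=k&(z>top-.004); (cx,cy),r=cv2.minEnclosingCircle(P[k][:,:2].astype(np.float32))
        print(k.sum(),'uv',np.argwhere(k).mean(0)[::-1].round(),'top',top.round(4),'topxy',np.median(P[kk][:,:2],0).round(4),'topext',np.ptp(P[kk][:,:2],0).round(4),'circ',round(cx,4),round(cy,4),round(r,4))
    return P
E
python3 - <<'E'
from h import *
plan(.486,.143,.24,-20.7); shot('w1')
P=blobs('w1',.024,.42,.6,.08,.3)
z=P[...,2]; m=(z>.008)&(z<.022); h,e=np.histogram(z[m],28); print([(round(e[i],4),h[i]) for i in range(28)])
E
```

```text
off mm [0.2 0.5 0.3] rot [ 0. -0.  0.] j6 -1.03 t 1.6 pos [0.4865 0.143  0.2403] F [-0.   0.  -0.2] yaw 159.3
282 uv [313. 206.] top 0.0419 topxy [0.49   0.1466] topext [0.0149 0.0152] circ 0.4902 0.1471 0.008
338 uv [314. 255.] top 0.0427 topxy [0.5063 0.1931] topext [0.0131 0.0126] circ 0.5067 0.1938 0.0101
575 uv [312. 305.] top 0.0515 topxy [0.5253 0.2397] topext [0.0155 0.015 ] circ 0.5258 0.2408 0.0127
[(np.float64(0.008), np.int64(367)), (np.float64(0.0085), np.int64(178)), (np.float64(0.009), np.int64(93)), (np.float64(0.0095), np.int64(58)), (np.float64(0.01), np.int64(53)), (np.float64(0.0105), np.int64(63)), (np.float64(0.011), np.int64(73)), (np.float64(0.0115), np.int64(62)), (np.float64(0.012), np.int64(42)), (np.float64(0.0125), np.int64(52)), (np.float64(0.013), np.int64(32)), (np.float64(0.0135), np.int64(44)), (np.float64(0.014), np.int64(57)), (np.float64(0.0145), np.int64(87)), (np.float64(0.015), np.int64(207)), (np.float64(0.0155), np.int64(458)), (np.float64(0.016), np.int64(884)), (np.float64(0.0165), np.int64(1068)), (np.float64(0.017), np.int64(924)), (np.float64(0.0175), np.int64(549)), (np.float64(0.018), np.int64(250)), (np.float64(0.0185), np.int64(88)), (np.float64(0.019), np.int64(49)), (np.float64(0.0195), np.int64(37)), (np.float64(0.02), np.int64(35)), (np.float64(0.0205), np.int64(23)), (np.float64(0.021), np.int64(33)), (np.float64(0.0215), np.int64(35))]
```

View pics/w1.png

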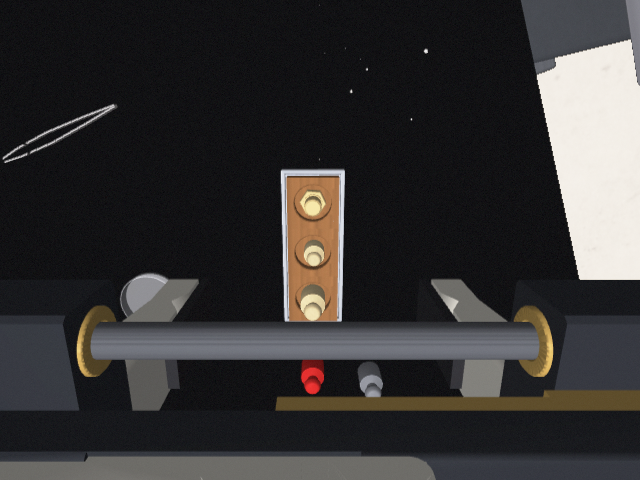

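The wrist view shows the hex plug at (313,203) with a hexagonal head. The kit weights stand at (313,252) with top 42.7 mm (middle) and (312,303) with top 51.5 mm (large). The missing one is therefore small. The block top is at about 16.7 mm, so the recess floor is at about 6.7 mm.

Run:
```python
from h import *
plan(.490,.1472,.0195,-20.7)
```

```text
off mm [ -4.7  -2.2 220.8] rot [ 0.    -0.     0.001] j6 -1.03 t 1.65 pos [0.4864 0.1436 0.2403] F [ 0.1  0.1 -0.2] yaw 159.4
```

{"api": "apply_moves", "payload": {"offset": [[-5,-2,40],[-5,-2,90],[-5,-2,140],[-5,-2,180],[-5,-2,205],[-5,-2,215],[-5,-2,220],[-5,-2,220],[-5,-2,220],[-5,-2,220],[-5,-2,220],[-5,-2,220]], "delta_rot": [[0,0,0],[0,0,0],[0,0,0],[0,0,0],[0,0,0],[0,0,0],[0,0,0],[0,0,0],[0,0,0],[0,0,0],[0,0,0],[0,0,0]], "gripper": [1,1,0.5,0.5,0.5,0.5,0.5,0.5,-1,-1,-1,-1], "force": 25}}

```text
time: 3.15
position: [0.4904, 0.1472, 0.0207]
ee_rot: [-1.786, 2.584, 0.0]
contact_force: [0.3, -0.7, 0.2]
grip_width: 0.031
gripper_force: 0.0
```

{"api": "apply_moves", "payload": {"offset": [[0,0,0],[0,0,0],[0,0,0],[0,0,0]], "delta_rot": [[0,0,0],[0,0,0],[0,0,0],[0,0,0]], "gripper": [-1,-1,-1,-1]}}

```text
time: 3.65
position: [0.4903, 0.1472, 0.0206]
ee_rot: [1.787, -2.584, 0.0]
contact_force: [0.2, 0.3, 0.7]
grip_width: 0.0159
gripper_force: 25.0
```

The plug is gripped at 15.9 mm on the shank. Next I'll lift it and move over the stock to look.

{"api": "apply_moves", "payload": {"offset": [[0,0,-5],[0,0,-20],[0,0,-60],[0,0,-110],[0,0,-160],[0,0,-200]], "delta_rot": [[0,0,0],[0,0,0],[0,0,0],[0,0,0],[0,0,0],[0,0,0]], "gripper": [-1,-1,-1,-1,-1,-1]}}

```text
time: 4.4
position: [0.4904, 0.1472, 0.2241]
ee_rot: [-1.785, 2.582, -0.0]
contact_force: [0.2, 1.6, -0.9]
grip_width: 0.0156
gripper_force: 25.0
```

Run:
```python
from h import *
plan(.507,-.2,.23,1.7)
```

```text
off mm [ 319.  -138.1   -6.4] rot [-0.002  0.002 -0.39 ] j6 -1.04 t 4.4 pos [0.4904 0.1472 0.2241] F [ 0.2  1.6 -0.9] yaw 159.3
```

{"api": "apply_moves", "payload": {"offset": [[20,-9,0],[60,-26,-1],[110,-48,-2],[160,-69,-3],[210,-91,-4],[255,-110,-5],[290,-125,-6],[310,-134,-6],[319,-138,-6],[319,-138,-6],[319,-138,-6]], "delta_rot": [[0,0,-0.03],[0,0,-0.08],[0,0,-0.14],[0,0,-0.2],[0,0,-0.26],[0,0,-0.31],[0,0,-0.35],[0,0,-0.38],[0,0,-0.39],[0,0,-0.39],[0,0,-0.39]], "gripper": [-1,-1,-1,-1,-1,-1,-1,-1,-1,-1,-1]}}

```text
time: 5.78
position: [0.5067, -0.1993, 0.2269]
ee_rot: [-2.253, 2.189, -0.0]
contact_force: [-0.5, 0.1, -0.2]
grip_width: 0.0155
gripper_force: 25.0
```

```bash
cat >> h.py <<'E'
def tray(n,x0,x1,y0,y1):
    "min-area rectangles (world) of the block tops and of the deep recess pixels"
    p,d,K,t,R=load(n); P=cloud(d,K,t,R); z=P[...,2]
    box=(d>0)&(P[...,0]>x0)&(P[...,0]<x1)&(P[...,1]>y0)&(P[...,1]<y1)
    m=box&(z>.0145)&(z<.0195)&(p[...,2]>p[...,0].astype(int)+40)
    r=cv2.minAreaRect(P[m][:,:2].astype(np.float32)); print('blocks',r)
    return P,p,box
E
python3 - <<'E'
from h import *
plan(.507,-.2,.23,1.7); shot('w2')
blobs('w2',.024,.46,.56,-.3,-.05); tray('w2',.46,.56,-.3,-.05)
E
```

```text
off mm [ 0.7 -0.3 -3.1] rot [-0.  0. -0.] j6 0.04 t 5.775 pos [ 0.5067 -0.1993  0.2269] F [-0.5  0.1 -0.2] yaw -178.3
469 uv [310. 209.] top 0.044 topxy [ 0.5107 -0.1957] topext [0.0183 0.0189] circ 0.5105 -0.1953 0.0102
171 uv [311. 258.] top 0.0372 topxy [ 0.5089 -0.147 ] topext [0.0111 0.0067] circ 0.5086 -0.1455 0.0085
blocks ((0.5091290473937988, -0.19400182366371155), (0.049863550812006, 0.1481619030237198), 1.4777225255966187)
```

View pics/w2.png

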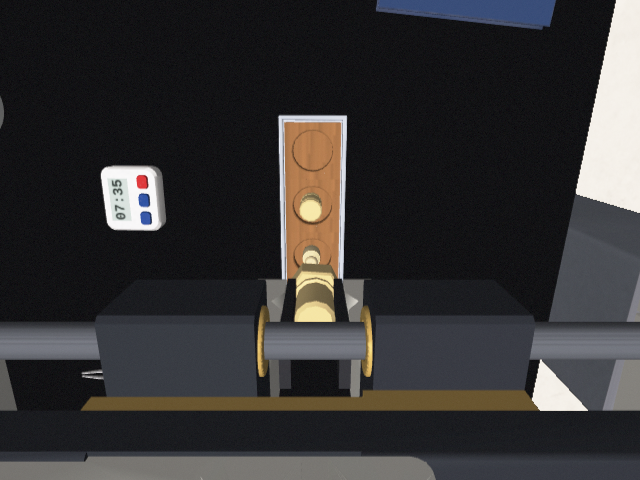

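The stock view shows the empty bay's recess at (313,151), the spacer at (310,209) and the small weight at (311,258) with top 37.2 mm. The held plug is at (316,295). I'll cross-check the recess centre before placing.

Run:
```python
from h import *
p,d,K,t,R=load('w2')
g=cv2.cvtColor(p[120:180,285:342],6); G=cv2.resize(g,None,fx=4,fy=4,interpolation=2)
c=cv2.HoughCircles(G,cv2.HOUGH_GRADIENT,2,60,param1=60,param2=15,minRadius=60,maxRadius=100)
for q in c[0][:3]:
    u,v=285+(q[0]-1.5)/4,120+(q[1]-1.5)/4; print(u,v,q[2]/4,ray(u,v,.0167,K,t,R)[:2].round(4))
P=cloud(d,K,t,R)
# plug in hand
z=P[...,2]; m=(d>0)&(z>.15)&(abs(P[...,0]-.507)<.016)&(abs(P[...,1]+.2)<.016)
m[:, :295]=0; m[:,340:]=0; m[325:]=0
print('plug',m.sum(),np.percentile(z[m],[1,50,99]).round(4),P[m][:,:2].min(0),P[m][:,:2].max(0))
plan(.5104,-.243,.09,1.5)
```

```text
311.875 150.375 20.5 [ 0.5108 -0.2444]
322.375 138.875 18.65 [ 0.5017 -0.2547]
318.375 173.875 22.5 [ 0.5043 -0.2236]
plug 2465 [0.2148 0.2357 0.2568] [ 0.4969131 -0.2112489] [ 0.51590179 -0.19921163]
off mm [ 43.9  -2.3 136.8] rot [-0.     0.     0.003] j6 0.04 t 5.825 pos [ 0.5068 -0.1992  0.2268] F [-0.1  0.3  0.2] yaw -178.3
```

{"api": "apply_moves", "payload": {"offset": [[20,-1,0],[38,-2,10],[44,-3,50],[44,-3,100],[44,-3,140],[44,-3,170],[44,-3,188],[44,-3,194],[44,-3,196],[44,-3,196],[44,-3,196]], "delta_rot": [[0,0,0],[0,0,0],[0,0,0],[0,0,0],[0,0,0],[0,0,0],[0,0,0],[0,0,0],[0,0,0],[0,0,0],[0,0,0]], "gripper": [-1,-1,-1,-1,-1,-1,-1,-1,-1,-1,-1]}}

```text
time: 7.2
position: [0.5115, -0.244, 0.0314]
ee_rot: [-2.253, 2.188, -0.002]
contact_force: [0.4, -0.3, 0.2]
grip_width: 0.0154
gripper_force: 25.0
```

Run:
```python
from h import *
plan(.5105,-.2437,.021,1.5)
```

```text
off mm [-0.3  1.  10.4] rot [-0.001 -0.     0.003] j6 0.13 t 7.2 pos [ 0.5115 -0.244   0.0314] F [ 0.4 -0.3  0.2] yaw -178.3
```

{"api": "apply_moves", "payload": {"offset": [[0,1,2],[0,1,4],[0,1,6],[0,1,7.5],[0,1,8.5],[0,1,9],[0,1,9.5],[0,1,9.5]], "delta_rot": [[0,0,0],[0,0,0],[0,0,0],[0,0,0],[0,0,0],[0,0,0],[0,0,0],[0,0,0]], "gripper": [-1,-1,-1,-1,-1,-1,-1,-1]}}

```text
time: 8.2
position: [0.51, -0.2439, 0.021]
ee_rot: [2.253, -2.189, -0.0]
contact_force: [0.2, 0.6, -0.4]
grip_width: 0.0152
gripper_force: 25.0
```

{"api": "apply_moves", "payload": {"offset": [[0,0,0.5],[0,0,0.5],[0,0,0.5]], "delta_rot": [[0,0,0],[0,0,0],[0,0,0]], "gripper": [-1,-1,-1]}}

```text
time: 8.57
position: [0.51, -0.2439, 0.0206]
ee_rot: [-2.253, 2.189, -0.0]
contact_force: [0.4, -0.2, -0.5]
grip_width: 0.0154
gripper_force: 25.0
```

{"api": "apply_moves", "payload": {"offset": [[0,0,0.5],[0,0,0.5],[0,0,0.5]], "delta_rot": [[0,0,0],[0,0,0],[0,0,0]], "gripper": [-1,-1,-1]}}

```text
time: 8.95
position: [0.5101, -0.2439, 0.0205]
ee_rot: [-2.254, 2.189, -0.001]
contact_force: [-1.2, 0.7, 5.5]
grip_width: 0.0157
gripper_force: 25.0
```

Contact force is 5.5 N at the expected height, so the plug is seated. Next I'll release it and rise.

{"api": "apply_moves", "payload": {"offset": [[0,0,0],[0,0,0],[0,0,0],[0,0,0],[0,0,-10],[0,0,-40],[0,0,-90],[0,0,-140],[0,0,-190],[0,0,-210]], "delta_rot": [[0,0,0],[0,0,0],[0,0,0],[0,0,0],[0,0,0],[0,0,0],[0,0,0],[0,0,0],[0,0,0],[0,0,0]], "gripper": [0,0,0,0.5,0.5,0.5,0.5,0.5,1,1]}}

```text
time: 10.2
position: [0.5111, -0.2443, 0.2346]
ee_rot: [-2.252, 2.187, -0.008]
contact_force: [-0.1, 0.5, -0.6]
grip_width: 0.0807
gripper_force: 0.0
```

Run:
```python
from h import *
plan(.509,-.172,.23,1.5)
```

```text
off mm [-72.3   0.    4.5] rot [-0.006 -0.001  0.003] j6 0.13 t 10.2 pos [ 0.5111 -0.2443  0.2346] F [-0.1  0.5 -0.6] yaw -178.3
```

{"api": "apply_moves", "payload": {"offset": [[-30,0,0],[-70,1,2],[-92,2,4],[-98,2,4],[-98,2,4],[-98,2,4]], "delta_rot": [[0,0,0],[0,0,0],[0,0,0],[0,0,0],[0,0,0],[0,0,0]], "gripper": [1,1,1,1,1,1]}}

```text
time: 10.95
position: [0.5052, -0.1466, 0.2262]
ee_rot: [2.253, -2.19, 0.0]
contact_force: [-0.1, -0.1, -0.3]
grip_width: 0.0876
gripper_force: 0.0
```

Run:
```python
from h import *
shot('w3')
blobs('w3',.024,.46,.56,-.3,-.05); tray('w3',.46,.56,-.3,-.05)
plan(.5089,-.1465,.02,1.5)
```

```text
329 uv [312.  87.] top 0.0423 topxy [ 0.5103 -0.244 ] topext [0.0145 0.0151] circ 0.5102 -0.2439 0.008
464 uv [310. 148.] top 0.044 topxy [ 0.5106 -0.1954] topext [0.0183 0.0189] circ 0.5104 -0.1953 0.01
225 uv [311. 204.] top 0.0377 topxy [ 0.5087 -0.145 ] topext [0.0115 0.0102] circ 0.5087 -0.1443 0.0084
366 uv [310. 259.] top 0.0429 topxy [ 0.5082 -0.0937] topext [0.0127 0.0121] circ 0.5084 -0.0932 0.0101
blocks ((0.5085206627845764, -0.168887197971344), (0.04997846484184265, 0.20010964572429657), 1.4799755811691284)
off mm [-1.000e-01 -3.800e+00  2.061e+02] rot [ 0.    -0.     0.002] j6 -0.06 t 11.0 pos [ 0.5052 -0.1467  0.2261] F [ 0.1 -0.4  0.2] yaw -178.4
```

View pics/w3.png

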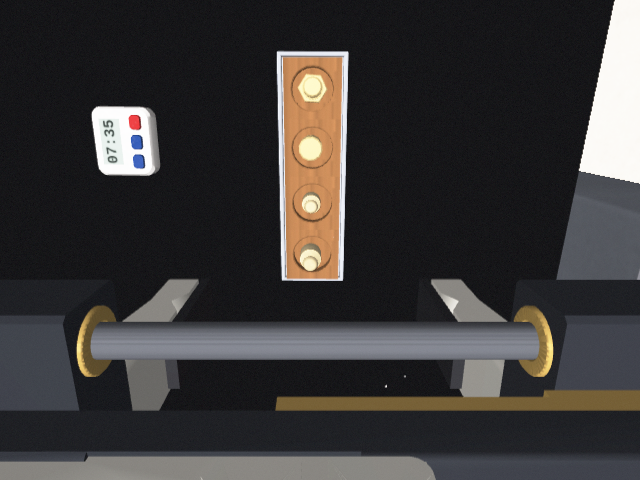

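The picture shows the plug upright and centred in its bay at (312,87). The small weight is at (311,204) with top 37.7 mm. The spare middle weight is at (310,259) and the spacer at (310,148). Now I'll grasp the small weight.

{"api": "apply_moves", "payload": {"offset": [[-2,-4,40],[-2,-4,90],[-2,-4,140],[-2,-4,175],[-2,-4,195],[-2,-4,203],[-2,-4,206],[-2,-4,206],[-2,-4,206],[-2,-4,206]], "delta_rot": [[0,0,0],[0,0,0],[0,0,0],[0,0,0],[0,0,0],[0,0,0],[0,0,0],[0,0,0],[0,0,0],[0,0,0]], "gripper": [0.5,0.5,0.5,0.2,0.2,0.2,0.2,0.2,0.2,0.2]}}

```text
time: 12.25
position: [0.5095, -0.1438, 0.0207]
ee_rot: [-2.253, 2.188, -0.001]
contact_force: [-0.6, 0.5, -0.1]
grip_width: 0.0525
gripper_force: 0.0
```

{"api": "apply_moves", "payload": {"offset": [[0,0,1.5],[0,0,1.5],[0,0,1.5],[0,0,1.5],[0,0,1.5],[0,0,1.5],[0,0,1.5],[0,0,1.5]], "delta_rot": [[0,0,0],[0,0,0],[0,0,0],[0,0,0],[0,0,0],[0,0,0],[0,0,0],[0,0,0]], "gripper": [0.2,0.2,-1,-1,-1,-1,-1,-1]}}

```text
time: 13.25
position: [0.5091, -0.1439, 0.0186]
ee_rot: [2.253, -2.189, -0.0]
contact_force: [-0.2, -0.2, -0.3]
grip_width: 0.0165
gripper_force: 25.0
```

{"api": "apply_moves", "payload": {"offset": [[0,0,-4],[0,0,-12],[0,0,-30],[0,0,-70],[0,0,-120],[0,0,-170],[0,0,-205],[0,0,-205]], "delta_rot": [[0,0,0],[0,0,0],[0,0,0],[0,0,0],[0,0,0],[0,0,0],[0,0,0],[0,0,0]], "gripper": [-1,-1,-1,-1,-1,-1,-1,-1]}}

```text
time: 14.25
position: [0.5107, -0.144, 0.2275]
ee_rot: [-2.25, 2.185, -0.008]
contact_force: [-0.3, 0.1, -1.6]
grip_width: 0.0164
gripper_force: 25.0
```

Run:
```python
from h import *
plan(.490,.145,.23,-20.7)
```

```text
off mm [-289.5   12.2   -2.7] rot [-0.007  0.001  0.391] j6 -0.07 t 14.25 pos [ 0.5107 -0.144   0.2275] F [-0.3  0.1 -1.6] yaw -178.3
```

{"api": "apply_moves", "payload": {"offset": [[-20,1,0],[-60,3,-1],[-110,5,-2],[-160,7,-3],[-210,9,-3],[-250,11,-3],[-275,12,-3],[-287,12,-3],[-290,12,-3],[-290,12,-3],[-290,12,-3]], "delta_rot": [[0,0,0.03],[0,0,0.08],[0,0,0.15],[0,0,0.22],[0,0,0.28],[0,0,0.34],[0,0,0.37],[0,0,0.39],[0,0,0.39],[0,0,0.39],[0,0,0.39]], "gripper": [-1,-1,-1,-1,-1,-1,-1,-1,-1,-1,-1]}}

```text
time: 15.62
position: [0.4886, 0.145, 0.2264]
ee_rot: [1.786, -2.584, -0.0]
contact_force: [0.7, -0.3, -0.5]
grip_width: 0.0163
gripper_force: 25.0
```

Run:
```python
from h import *
shot('w4')
P,p,box=tray('w4',.44,.58,.08,.3)
_,d,K,t,R=load('w4')
u0,v0=285,165
G=cv2.resize(cv2.cvtColor(p[v0:v0+75,u0:u0+60],6),None,fx=4,fy=4,interpolation=2)
c=cv2.HoughCircles(G,cv2.HOUGH_GRADIENT,2,60,param1=60,param2=15,minRadius=60,maxRadius=100)
for q in c[0][:3]:
    u,v=u0+(q[0]-1.5)/4,v0+(q[1]-1.5)/4; print(u,v,q[2]/4,ray(u,v,.0167,K,t,R)[:2].round(4))
blobs('w4',.024,.44,.58,.08,.3)
plan(.49,.145,.019,-20.7)
```

```text
blocks ((0.507457435131073, 0.19273027777671814), (0.14614099264144897, 0.04982662945985794), 69.22431945800781)
313.375 202.375 19.7 [0.4904 0.1465]
304.375 187.875 19.2 [0.4933 0.1309]
322.875 189.875 21.95 [0.4781 0.1387]
365 uv [315. 257.] top 0.0427 topxy [0.5063 0.1931] topext [0.0133 0.0133] circ 0.5067 0.1934 0.01
off mm [ -0.4  -1.2 207.5] rot [ 0. -0. -0.] j6 -1.04 t 15.675 pos [0.4887 0.1451 0.2265] F [-0.1  0.3 -0.3] yaw 159.3
```

View pics/w4.png

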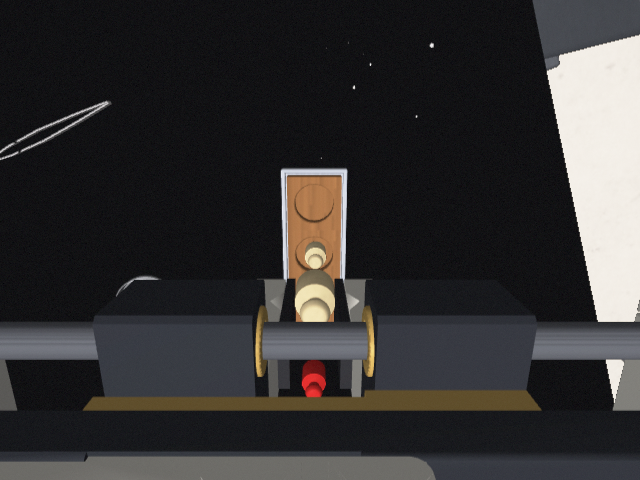

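The picture shows the freed kit bay empty at (313,202), with the small weight upright in the grip at (315,295). The recess centre is about (0.4904, 0.147). Now I'll lower the weight.

{"api": "apply_moves", "payload": {"offset": [[-2.5,-1,20],[-2.5,-1,60],[-2.5,-1,110],[-2.5,-1,150],[-2.5,-1,178],[-2.5,-1,190],[-2.5,-1,195],[-2.5,-1,195],[-2.5,-1,195]], "delta_rot": [[0,0,0],[0,0,0],[0,0,0],[0,0,0],[0,0,0],[0,0,0],[0,0,0],[0,0,0],[0,0,0]], "gripper": [-1,-1,-1,-1,-1,-1,-1,-1,-1]}}

```text
time: 16.8
position: [0.4911, 0.148, 0.0326]
ee_rot: [-1.786, 2.583, -0.0]
contact_force: [0.4, 0.0, -0.0]
grip_width: 0.0162
gripper_force: 25.0
```

Run:
```python
from h import *
plan(.4904,.147,.019,-20.7)
```

```text
off mm [ 1.2  0.4 13.6] rot [-0.001  0.002  0.   ] j6 -1.04 t 16.8 pos [0.4911 0.148  0.0326] F [ 0.4  0.  -0. ] yaw 159.3
```

{"api": "apply_moves", "payload": {"offset": [[1,0,2],[1,0,5],[1,0,8],[1,0,10],[1,0,11],[1,0,12],[1,0,12.5],[1,0,12.5],[1,0,12.5]], "delta_rot": [[0,0,0],[0,0,0],[0,0,0],[0,0,0],[0,0,0],[0,0,0],[0,0,0],[0,0,0],[0,0,0]], "gripper": [-1,-1,-1,-1,-1,-1,-1,-1,-1]}}

```text
time: 17.92
position: [0.4902, 0.1467, 0.0191]
ee_rot: [-1.787, 2.584, -0.0]
contact_force: [-0.2, -0.4, -0.9]
grip_width: 0.0163
gripper_force: 25.0
```

{"api": "apply_moves", "payload": {"offset": [[0,0,0.4],[0,0,0.4],[0,0,0.4]], "delta_rot": [[0,0,0],[0,0,0],[0,0,0]], "gripper": [-1,-1,-1]}}

```text
time: 18.3
position: [0.4902, 0.1467, 0.0187]
ee_rot: [-1.786, 2.584, -0.0]
contact_force: [0.5, 0.1, -0.6]
grip_width: 0.0162
gripper_force: 25.0
```

{"api": "apply_moves", "payload": {"offset": [[0,0,0.4],[0,0,0.4],[0,0,0.4]], "delta_rot": [[0,0,0],[0,0,0],[0,0,0]], "gripper": [-1,-1,-1]}}

```text
time: 18.68
position: [0.4903, 0.1467, 0.0185]
ee_rot: [-1.787, 2.584, -0.0]
contact_force: [-1.7, -0.0, 5.1]
grip_width: 0.016
gripper_force: 25.0
```

{"api": "apply_moves", "payload": {"offset": [[0,0,0.3],[0,0,0.3],[0,0,0.3]], "delta_rot": [[0,0,0],[0,0,0],[0,0,0]], "gripper": [-1,-1,-1]}}

```text
time: 19.05
position: [0.4903, 0.1467, 0.0184]
ee_rot: [-1.787, 2.584, -0.0]
contact_force: [-2.6, 0.3, 8.8]
grip_width: 0.0162
gripper_force: 25.0
```

The weight is seated, with 8.8 N at the floor. Next I'll release it and rise.

{"api": "apply_moves", "payload": {"offset": [[0,0,0],[0,0,0],[0,0,0],[0,0,0],[0,0,0],[0,0,-10],[0,0,-40],[0,0,-90],[0,0,-140],[0,0,-190],[0,0,-210],[0,0,-210]], "delta_rot": [[0,0,0],[0,0,0],[0,0,0],[0,0,0],[0,0,0],[0,0,0],[0,0,0],[0,0,0],[0,0,0],[0,0,0],[0,0,0],[0,0,0]], "gripper": [0,0,0,0.5,0.5,0.5,0.5,0.5,1,1,1,1]}}

```text
time: 20.55
position: [0.4905, 0.1471, 0.23]
ee_rot: [-1.785, 2.581, 0.0]
contact_force: [-0.1, 0.6, 0.2]
grip_width: 0.0878
gripper_force: 0.0
```

Run:
```python
from h import *
shot('w5'); blobs('w5',.024,.44,.58,.08,.3); plan(.49,.147,.23,-20.7)
from rig import grab_frame
import cv2
cv2.imwrite('pics/top1.png',np.vstack([grab_frame('top')[0][140:340,80:500],load('w5')[0][140:340,110:530]]))
```

```text
233 uv [315. 199.] top 0.0376 topxy [0.4897 0.1455] topext [0.0112 0.0114] circ 0.49 0.1459 0.0085
354 uv [317. 253.] top 0.0427 topxy [0.5063 0.1932] topext [0.0132 0.0126] circ 0.5064 0.1936 0.01
609 uv [315. 304.] top 0.0515 topxy [0.5255 0.2399] topext [0.0158 0.0151] circ 0.5259 0.241 0.0127
off mm [-0.3 -0.1 -1.6] rot [-0.     0.001  0.   ] j6 -1.04 t 20.6 pos [0.4898 0.1467 0.2284] F [-0.2  0.2 -0.2] yaw 159.3
```

View pics/top1.png

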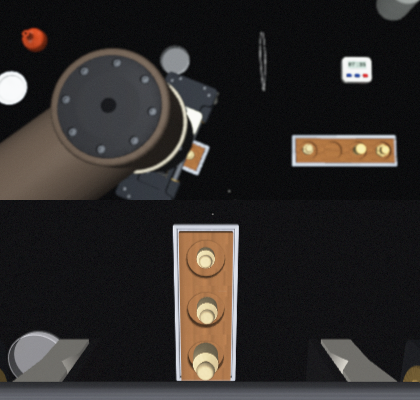

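The kit now holds the small, middle and large weights upright. In the picture they are at (205,258), (206,310) and (205,360). The stock holds the spare middle weight, the spacer and the plug, and the timer, tweezers and dish have not moved.

```bash
python3 -c "
from rig import job_done; print(job_done())"
```

```text
the job is handed in; nothing more can be done
None
```

I moved the hex plug from the kit to the empty stock bay, stood the small weight upright in the kit's freed bay, and handed the job in at about 21 s of the 53 s limit.

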